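# Clamp a specimen carrier with a torque-limiting knob

## Task

Slide the specimen carrier forward along its channel in the clamping stage, gently, until it is fully home against the steel end stop. Then turn the blue torque-limiting knob clockwise (seen from above) until it slips and its orange pin starts to rise, and stop there: do not drive the knob on past the slip or turn it back. Let go, leaving the carrier home and clamped and everything else on the bench where it was.

Things in the scene. Friction and masses are not known exactly. Their poses are not given: they have to be found in the camera images.
- stage: Fixed cream clamping stage: plate 240 x 130 x 16 mm, origin at the centre of its underside; +x is the way the carrier slides in, +y left of that, z up. Two dark rails, 8 mm high, 10 mm wide, inner faces at y = +-30 mm, guide the carrier. The carrier is home when its middle is at x = +35 mm of the stage (within 2.5 mm).
- bridge_top (a point): Middle of the top of the cream bridge over the channel, on the spindle axis, 54 mm above the table, at stage x = +60 mm. The bridge is 36 mm deep along the stage's x and 116 mm wide; the carrier passes under it; the knob stands on it.
- endstop: Steel block fixed across the far end of the channel, 12 x 60 x 16 mm, origin at the centre of its underside; its near face, which the carrier's front edge must meet, is at x = +100 mm of the stage. Pushing the carrier against it with more than 30 N damages it; some 10 N at the tool is ample (sliding friction takes 2 to 10 N of it, most if the carrier is held skew or pressed down).
- carrier_mid (a point): Centre of the loose aluminium specimen carrier's slab (130 x 56 x 10 mm, 0.2 kg, blue glass slide and black pad on it); the slab lies on the plate in the channel, 2 mm free on either side, pulled 35 to 70 mm back from home at the start. x points to its front edge (65 mm ahead), z up.
- carrier_tab (a point): Centre of the red upright grip tab on the carrier's rear end, 57 mm behind carrier_mid: 14 mm along x, 24 mm along y, 36 mm tall, from 26 to 62 mm above the table. Pinch it across y or push it from behind.
- knob_grip (a point): Centre of the blue knob's grip bar, on the vertical spindle axis (stage x = +60 mm, y = 0), 88 mm above the table. The bar is 56 mm long along this x axis, 14 mm thick along y, 36 mm tall (70 to 106 mm above the table), over a dark disc 48 mm across (62 to 70 mm). Tightens clockwise from above (yaw decreases). It stays where it is left.
- knob_disc (a point): Centre of the knob's dark disc, 66 mm above the table; turns with the bar. The knob turns at 0.05 to 0.1 N m until the clamp is tight, 1.4 to 2 rad from the start; where cannot be seen beforehand. There the limiter slips steadily at 0.4 to 0.6 N m and the knob turns on alone; held still in the slip, 0.3 to 0.4 N m stays on the grip. Turned back, it loosens the clamp. Grip with 40 N or so.
- pin_top (a point): Top of the orange pin, 10 mm across, in the middle of the knob's bar. At the start it stands 18 mm above knob_grip (2 mm proud of the bar). It rises only while the limiter slips, 6 mm per radian of slip, and stays up. Wanted: a rise of 1.2 to 6 mm (0.2 to 1 rad of slip); more than 6 mm is overdriven.
- shoe: Round rubber clamp shoe 26 mm across under the bridge, on the spindle axis; origin at the centre of its lower face. It starts 1.5 to 4 mm above the carrier's top (26 mm above the table), comes down 4 mm per radian of the knob, and presses on the carrier with about 9 N (sprung) when tight.
- carrier: The carrier as a whole (see carrier_mid): origin at the centre of its underside.
- dish: Bystander: round covered culture dish, 92 mm across, 15 mm high, left of the stage.
- slide_box: Bystander: yellow slide box with white lid, 86 x 46 x 33 mm, right of the stage.
- tip_box: Bystander: green box with clear lid, 90 x 120 x 62 mm, to the left.
- tin: Bystander: round steel tin, 50 mm across, 40 mm high, ahead to the right.
- notebook: Bystander: open red binder, 240 x 180 x 18 mm, right.
Things that resemble listed ones, but are neither listed nor needed, are in the scene too. There is more than one size of the carrier; the job needs the middle-sized.

How it is judged:
By the outcome, as a careful person would: the job done as asked, in the order asked, and still so for the second after the job is handed in, with the robot touching nothing.
It also fails if it takes over 70 s, if anything falls off the work surface, if the arm or the gripper's body presses on something with over 40 N, if the wrist force passes 120 N, or if a joint passes its speed limit or range.

## Robot

A 7-joint arm with a two-finger parallel gripper is mounted at the origin on the work surface. World frame = base frame: x ahead of the robot, y to its left, z up, the work surface at z = 0. Lengths are in m, angles in rad, forces in N, time in s.
With the tool pointing down it reaches from about 0.35 to 0.9 m from the base axis. Payload 7.2 kg.
Tool frame: the origin (TCP) lies midway between the tips of the shut fingers; the grasp point (between the pads) lies 19 mm behind it; z points along the fingers, y is the line along which they close (so a half turn about z gives the same grasp; the last joint's range is limited). The gripper opens to 88 mm and grips with 3 to 60 N. Pads are 20 mm wide; open, the fingers measure 115 mm over their backs; the gripper's body (75 mm by 178 mm) begins 61 mm behind the grasp point.
Start: joints at [-1.356, 0.411, -0.013, 1.596, 0.006, 1.134, -0.082], TCP at [0.174, 0.6, 0.223] pointing down, gripper open.
Joint ranges: [-2.95, 2.95], [-0.29, 1.99], [-1.47, 1.44], [0.14, 2.54], [-1.03, 4.17], [0.13, 1.85], [-2.86, 2.86]. Speed limits (rad/s): [2.39, 2.39, 3.01, 3.01, 3.14, 3.14, 3.14].

## Interface

Orientations are given as a unit quaternion [x, y, z, w].
In Python, from workcell import read_state, read_camera, camera_model, close_job, recognise, silhouettes gives the robot as it stands.
- The arm moves only by the tool apply_moves, never from a script. Its arguments are lists of equal length, an entry for each row: "slide": the shift along the tool's x, y, z in m, a list of three; "yaw": the turn about the tool's z in rad. A call has 1 to 20 rows; each row is the pose to reach, as a shift and turn from the pose commanded when the call began, along the tool's axes at that moment; what a row does not reach only later rows make up. A row lasts 1/8 s, in which the tool goes at most 62.5 mm and 10.7 degrees, less where a joint would pass 70% of its speed; a pose out of reach is approached as far as the arm can. A call with a gripper value outside its range is refused whole. "claw" is the opening, from 0 (shut) to 1 (fully open), set as the call begins (left out, the last holds). The fingers move at their own pace and stop on an object; the grip force is fixed at half the most. Time passes only in rows, so rows that repeat a pose let the fingers close. It gives the time, the measured TCP pose, the force, the opening and the grip force at its end, in the units of the state.
- read_state(): the state, without advancing time (a new reading comes with each control period).
- read_camera(name): name is "scene" or "top" or "wrist"; returns (picture, depth): 400x640x3 uint8, red, green, blue; 400x640 float32, m along the optical axis (not along the pixel's ray), 0 where there is no reading.
- camera_model(name): a dict with "K" (3x3 intrinsics, pixels), "dist_coeffs" ([k1, k2, p1, p2, k3] as OpenCV has them; the pictures are not rectified), "extrinsics" (4x4, takes a point from world to camera coordinates). Camera axes: x right, y up, looking along -z (the intrinsics and any distortion apply to the point x, -y, -z); pixel columns grow to the right and rows downward; lengths in m; the calibration is good to about 2 mm. A picture is of the moment at which its call begins: read the wrist's pose just before it. camera_model takes no time and is no camera call; for the wrist camera it gives the pose at the moment of the call.
- close_job(): hands the job in; it is judged then, once.
Trained networks look in the newest picture that a camera, given by its name, has taken for a name from the list of things; names that differ only in an ending like _2 or _b are one class to them, and where a whole thing is asked for, a point or a joint stands for the part that bears it (a point fixed in the world has none). Each returns a list of dicts, best first, with "p" (0 to 1); they miss things now and then, are a little off and sometimes report something else, mostly with a low value. They report only what shows in the picture. A call takes as long as a camera call. They do not tell look-alikes from the thing itself.
- recognise(name, camera): "point" ([x, y, z] in m, in world coordinates, good to about 4 mm: the middle of the surface that is visible of it).
- silhouettes(name, camera): "mask" (400x640 bool, what is visible of it).
The state is a dict: "time": time; "qpos": joint angles; "dq": joint speeds; "tau": joint torques, N m; "tool_pos": TCP position; "orientation": TCP orientation; "ft_force": force on the tool from outside, world axes, zero at the start; "moment": the same for the moment, N m; "opening": opening from 0.0 (shut) to 1.0 (fully open); "finger_force": force on a finger pad.
Only numpy, scipy, OpenCV 4.12 (cv2) and the standard library are available. Lean on these libraries where they do the work, as an engineer would, in place of code of your own. Each camera call takes 0.05 s, during which the arm holds its last target. There are 200 camera calls.

## Working session

There is one attempt and no reset: what is moved stays moved. The work goes in short steps, Python scripts to look and compute and a tool call to move; the robot and the scene stay as the last step left them, time stands still between calls to the robot, and variables do not carry over. Pictures are saved under pics/ and viewed, at most 10 in all, crops included, and the job is handed in when it is done.

Besides the shell and the picture viewer there is one more tool, called after ">>>" in YAML: its name, and indented under it one key for each argument. apply_moves: Moves the arm, as the interface text tells. Its arguments: {"type":"object","properties":{"slide":{"type":"array","items":{"type":"array","items":{"type":"number"}}},"yaw":{"type":"array","items":{"type":"number"}},"claw":{"type":"number"}},"required":["slide","yaw"]}

```bash
mkdir -p pics; cat > h.py <<'E'
import numpy as np, cv2
from workcell import *
def cam(n):
    m=camera_model(n); return np.array(m["K"]),np.array(m["dist_coeffs"]),np.array(m["extrinsics"])
def px(n,u,v,z,c=None):
    "pixel -> world at depth z along axis (c: model)"
    K,d,E=c or cam(n)
    p=cv2.undistortPoints(np.array([[[u,v]]],float),K,d)[0,0]
    return (np.linalg.inv(E)@np.array([p[0]*z,-p[1]*z,-z,1]))[:3]
def plane(n,u,v,h,c=None):
    a=px(n,u,v,0.0,c);b=px(n,u,v,1.0,c); t=(h-a[2])/(b[2]-a[2]); return a+t*(b-a)
def proj(n,P,c=None):
    K,d,E=c or cam(n); P=np.atleast_2d(P); q=(E[:3,:3]@P.T).T+E[:3,3]
    q=q*[1,-1,-1]; return cv2.projectPoints(q,np.zeros(3),np.zeros(3),K,d)[0][:,0]
def shot(n,f):
    p,d=read_camera(n); cv2.imwrite(f"pics/{f}.png",p[:,:,::-1]); return p,d
E
python3 - <<'E'
from h import *
s=read_state();print({k:np.round(v,3) for k,v in s.items()})
for c in ["scene","top"]:
    shot(c,c+"1")
    for n in ["stage","bridge_top","endstop","carrier_mid","carrier_tab","knob_grip","pin_top"]:
        for r in recognise(n,c)[:4]:
            print(c,n,round(r["p"],2),np.round(r["point"],3),np.round(proj(c,r["point"])[0]))
E
```

```text
{'time': np.float64(0.0), 'qpos': array([-1.356,  0.412, -0.013,  1.597,  0.006,  1.134, -0.082]), 'dq': array([ 0.002,  0.   , -0.   ,  0.001, -0.002, -0.   ,  0.001]), 'tau': array([-0.0000e+00, -5.8796e+01,  6.4200e-01, -2.9107e+01, -5.4000e-02,
        1.9000e-02,  0.0000e+00]), 'tool_pos': array([0.174, 0.6  , 0.222]), 'orientation': array([ 0.141,  0.99 , -0.001, -0.   ]), 'ft_force': array([0.706, 0.543, 0.548]), 'moment': array([-0.007, -0.011,  0.031]), 'finger_force': np.float64(0.0), 'opening': np.float64(0.999)}
scene stage 0.87 [ 0.605 -0.043  0.02 ] [320. 239.]
scene bridge_top 0.56 [ 0.601 -0.04   0.017] [321. 238.]
scene bridge_top 0.21 [ 0.608 -0.045  0.09 ] [320. 228.]
scene carrier_mid 0.61 [ 0.327 -0.111  0.005] [292. 182.]
scene carrier_mid 0.59 [ 0.506 -0.019  0.026] [323. 214.]
scene carrier_mid 0.36 [ 0.541 -0.198  0.036] [273. 227.]
scene carrier_tab 0.74 [ 0.324 -0.106  0.006] [293. 181.]
scene carrier_tab 0.63 [0.316 0.155 0.016] [361. 170.]
scene carrier_tab 0.55 [ 0.503 -0.019  0.027] [323. 213.]
scene carrier_tab 0.5 [ 0.607 -0.045  0.09 ] [320. 228.]
scene knob_grip 0.53 [ 0.61  -0.046  0.09 ] [319. 229.]
top stage 0.71 [ 0.544 -0.036  0.016] [326. 192.]
top bridge_top 0.68 [ 0.54  -0.032  0.012] [325. 194.]
top endstop 0.56 [ 0.646 -0.06   0.031] [337. 161.]
top carrier_mid 0.77 [ 0.322 -0.113  0.008] [344. 265.]
top carrier_mid 0.64 [0.303 0.158 0.013] [256. 262.]
top carrier_mid 0.56 [ 0.529 -0.028  0.028] [324. 196.]
top carrier_tab 0.82 [ 0.531 -0.026  0.026] [323. 195.]
top carrier_tab 0.82 [0.302 0.155 0.014] [257. 262.]
top carrier_tab 0.53 [ 0.324 -0.109  0.004] [343. 264.]
top knob_grip 0.74 [ 0.6   -0.047  0.09 ] [333. 169.]
```

```bash
python3 - <<'E'
import cv2
t=cv2.imread("pics/top1.png");cv2.imwrite("pics/topc.png",cv2.resize(t[110:300,220:420],None,fx=4,fy=4,interpolation=2)[:600])
E
```

```text
(no output)
```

View pics/top1.png

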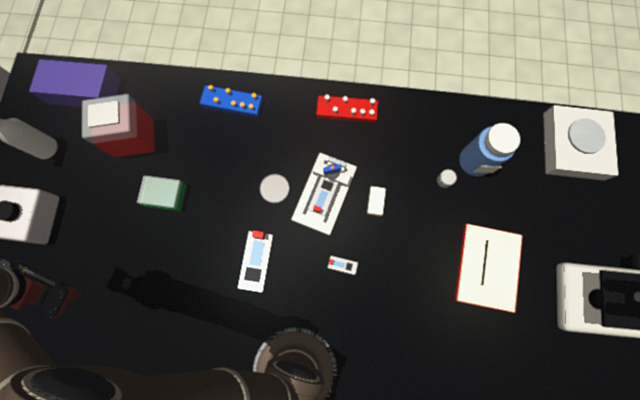

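View pics/topc.png

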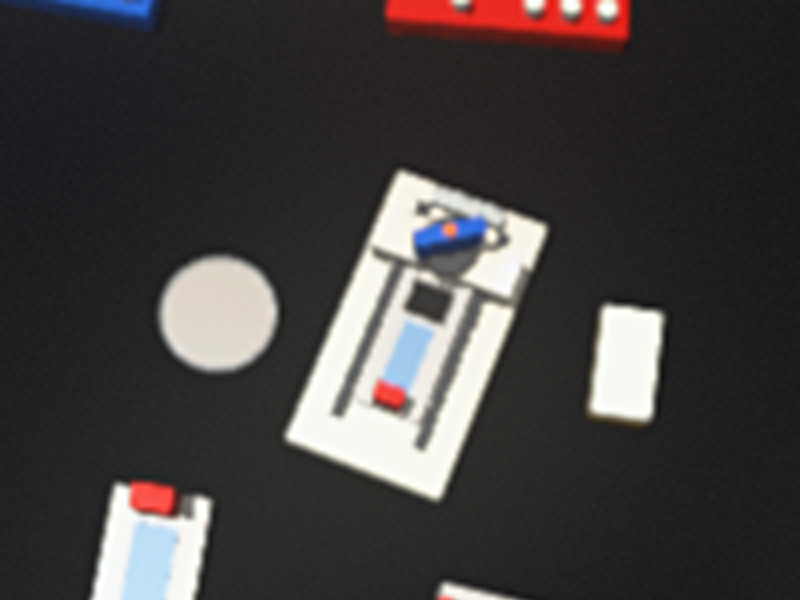

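View pics/scene1.png

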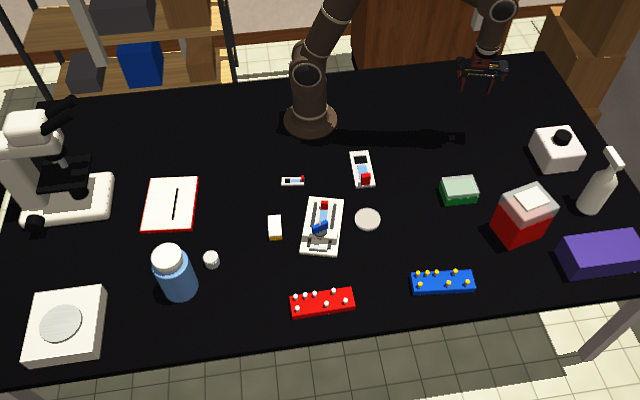

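The top view (pixels in the 640x400 picture) shows three carrier look-alikes. The large one lies loose at (256,262), the small one at (343,265), and the middle-sized one is in the stage channel at (323,195) with its red tab at about (317,209). I choose the one in the stage. The blue knob bar is at (332,168), with the orange pin in its middle.

```bash
python3 - <<'E'
from h import *
q=np.array([(400,170),(548,228),(440,500),(288,440)])/4+[220,110]
P=np.array([plane("top",u,v,.016) for u,v in q]);print(P.round(3),[np.linalg.norm(P[i]-P[i-1]).round(3) for i in range(4)])
c=P.mean(0);d=(P[0]+P[1]-P[2]-P[3]);th=np.arctan2(d[1],d[0]);print(c,th)
R=np.array([[np.cos(th),-np.sin(th)],[np.sin(th),np.cos(th)]])
k=c[:2]+R@[.06,0];print("knob",k)
tab=plane("top",390/4+220,390/4+110,.062);print("tab",tab,R.T@(tab[:2]-c[:2]))
K,D,E=cam("wrist");Ei=np.linalg.inv(E);print(K,D,Ei.round(3))
E
```

```text
[[ 0.676 -0.001  0.016]
 [ 0.639 -0.126  0.016]
 [ 0.409 -0.061  0.016]
 [ 0.443  0.063  0.016]] [np.float64(0.241), np.float64(0.13), np.float64(0.239), np.float64(0.128)]
[ 0.54179492 -0.03106247  0.016     ] -0.27094482852518753
knob [ 0.59960603 -0.04712098]
tab [ 0.48250181 -0.01377476  0.062     ] [-0.06175693  0.0007877 ]
[[355.39923548   0.         318.01361733]
 [  0.         355.39923548 196.03902012]
 [  0.           0.           1.        ]] [-0.07583798  0.          0.          0.          0.        ] [[ 0.279 -0.924 -0.263  0.102]
 [ 0.96   0.268  0.077  0.62 ]
 [-0.001 -0.274  0.962  0.385]
 [ 0.     0.     0.     1.   ]]
```

>>> apply_moves:
  slide:
    - [-0.05,-0.05,-0.01]
    - [-0.09,-0.09,-0.02]
    - [-0.13,-0.13,-0.03]
    - [-0.17,-0.17,-0.03]
    - [-0.21,-0.21,-0.03]
    - [-0.25,-0.25,-0.03]
    - [-0.29,-0.29,-0.03]
    - [-0.33,-0.33,-0.03]
    - [-0.37,-0.37,-0.03]
    - [-0.41,-0.41,-0.03]
    - [-0.45,-0.45,-0.03]
    - [-0.48,-0.48,-0.03]
    - [-0.5,-0.495,-0.03]
    - [-0.509,-0.504,-0.03]
    - [-0.509,-0.504,-0.03]
    - [-0.509,-0.504,-0.03]
    - [-0.509,-0.504,-0.03]
  yaw: [0,0,0,0,0,0,0,0,0,0,0,0,0,0,0,0,0]
  claw: 0

```text
time: 2.92
tool_pos: [0.5223, -0.0247, 0.2527]
orientation: [0.14, 0.99, 0.0, -0.0]
ft_force: [0.8, -0.4, 0.3]
opening: 0.003
finger_force: 0.0
```

```bash
python3 - <<'E'
from h import *
s=read_state();print(s["time"],s["tool_pos"],s["orientation"],s["opening"])
c=cam("wrist");p,d=shot("wrist","w1")
import pickle;pickle.dump((c,p,d),open("w1.pkl","wb"))
for n in ["stage","bridge_top","endstop","carrier_mid","carrier_tab","knob_grip","pin_top"]:
    for r in recognise(n,"wrist")[:2]: print(n,round(r["p"],2),np.round(r["point"],3),np.round(proj("wrist",r["point"],c)[0]))
E
```

```text
2.925 [ 0.52227954 -0.02473567  0.25271701] [ 1.40115752e-01  9.90135093e-01  2.70057981e-04 -2.14726217e-05] 0.002999235769030752
stage 0.87 [ 0.512 -0.018  0.014] [323. 153.]
bridge_top 0.75 [ 0.509 -0.016  0.017] [324. 151.]
carrier_mid 0.89 [ 0.531 -0.027  0.026] [320. 173.]
carrier_mid 0.8 [ 0.328 -0.116  0.012] [186.  14.]
carrier_tab 0.81 [ 0.329 -0.12   0.006] [185.  18.]
carrier_tab 0.62 [ 0.527 -0.029  0.028] [317. 171.]
knob_grip 0.6 [ 0.588 -0.028  0.065] [334. 232.]
knob_grip 0.26 [ 0.51  -0.015  0.02 ] [325. 151.]
```

View pics/w1.png

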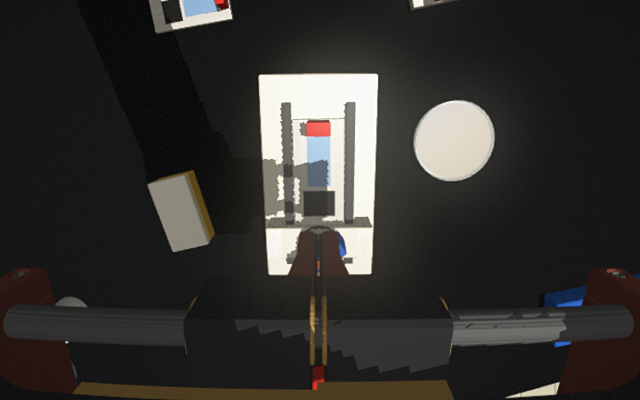

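The wrist view is upside-down, with image up pointing to stage −x. The stage plate corners are at about (260,74), (378,74), (373,275) and (268,274). The red tab is at (318,129), the pad at (319,203), and the shut fingers hide part of the knob at (320,240).

```bash
python3 - <<'E'
from h import *
import pickle
c,p,d=pickle.load(open("w1.pkl","rb"))
P=np.array([plane("wrist",u,v,.016,c) for u,v in [(373,275),(268,274),(260,74),(378,74)]])
print(P.round(4),[np.linalg.norm(P[i]-P[i-1]).round(3) for i in range(4)])
m=P.mean(0);e=P[0]+P[1]-P[2]-P[3];th=np.arctan2(e[1],e[0]);print("stage",m,th)
R=np.array([[np.cos(th),-np.sin(th)],[np.sin(th),np.cos(th)]])
pi=p.astype(int);M=(pi[...,0]>140)&(pi[...,1]<70)&(pi[...,2]<70);M[:110]=0;M[150:]=0;M[:,:290]=0;M[:,350:]=0
v,u=np.nonzero(M);W=np.array([px("wrist",a,b,d[b,a],c) for a,b in zip(u,v)])
S=(W[:,:2]-m[:2])@R;t=W[:,2]>.055
print(len(u),u.min(),u.max(),v.min(),v.max(),"z",np.percentile(W[:,2],[2,50,98]).round(4))
print("tab stage xy",S.min(0),S.max(0),"top",t.sum(),S[t].min(0),S[t].max(0))
for uu,vv in [(290,190),(350,190)]: print("rail",(plane("wrist",uu,vv,.024,c)[:2]-m[:2])@R)
E
```

```text
[[ 0.6767  0.0007  0.016 ]
 [ 0.6388 -0.1253  0.016 ]
 [ 0.4103 -0.059   0.016 ]
 [ 0.4455  0.0629  0.016 ]] [np.float64(0.239), np.float64(0.132), np.float64(0.238), np.float64(0.127)]
stage [ 0.54282976 -0.03018983  0.016     ] -0.27269538385332187
1 308 308 122 122 z [0.0601 0.0601 0.0601]
tab stage xy [-0.07132187 -0.01131126] [-0.07132187 -0.01131126] top 1 [-0.07132187 -0.01131126] [-0.07132187 -0.01131126]
rail [ 0.00734016 -0.0340897 ]
rail [0.00793064 0.03427834]
```

>>> apply_moves:
  slide:
    - [0.04,0,0.03]
    - [0.077,0,0.07]
    - [0.077,0,0.11]
    - [0.077,0,0.15]
    - [0.077,0,0.18]
    - [0.077,0,0.2]
    - [0.077,0,0.21]
    - [0.077,0,0.216]
    - [0.077,0,0.216]
    - [0.077,0,0.216]
  yaw: [-0.008,-0.008,-0.008,-0.008,-0.008,-0.008,-0.008,-0.008,-0.008,-0.008]

```text
time: 4.58
tool_pos: [0.4491, -0.0043, 0.0372]
orientation: [0.137, 0.991, 0.0, 0.001]
ft_force: [0.3, 0.1, -0.0]
opening: 0.003
finger_force: 0.0
```

```bash
cat >> h.py <<'E'
C0=np.array([0.543,-0.030]);TH=-0.272
RS=np.array([[np.cos(TH),-np.sin(TH)],[np.sin(TH),np.cos(TH)]])
def st(): # tool in stage frame
    s=read_state();q=s["orientation"];f=np.array(s["ft_force"])
    print("t",round(s["time"],2),"stage xy",(RS.T@(s["tool_pos"][:2]-C0)).round(4),"z",round(s["tool_pos"][2],4),"yawerr",round((2*np.arctan2(q[1],q[0])-np.pi-TH+np.pi)%(2*np.pi)-np.pi,4),"F",(RS.T@f[:2]).round(2),f[2].round(2),"M",np.round(s["moment"],3),"open",round(s["opening"],3))
E
python3 - <<'E'
from h import *
st();c=cam("wrist");p,d=shot("wrist","w2")
h=cv2.cvtColor(p,cv2.COLOR_RGB2HSV);M=((h[...,0]<8)|(h[...,0]>172))&(h[...,1]>150)&(h[...,2]>90)
n,l,s,ce=cv2.connectedComponentsWithStats(M.astype(np.uint8))
for i in range(1,n):
    if s[i,4]>60:
        v,u=np.nonzero(l==i);W=np.array([px("wrist",a,b,d[b,a],c) for a,b in zip(u,v)]);S=(W[:,:2]-C0)@RS
        print(s[i],np.percentile(S,[2,98],axis=0).round(4).tolist(),np.percentile(W[:,2],[2,98]).round(4))
E
```

```text
t 4.58 stage xy [-0.0973 -0.0004] z 0.0372 yawerr -0.0028 F [0.22 0.14] -0.04 M [-0.057  0.016 -0.021] open 0.003
[627   0  13  50 560] [[-0.2105, 0.1156], [-0.1932, 0.1231]] [0.0607 0.0642]
[567  11  45  45 509] [[-0.2072, 0.1164], [-0.1931, 0.1207]] [0.0275 0.0518]
[  92   28   47   40 1351] [[-0.2038, -0.1043], [-0.1888, -0.0946]] [0.0098 0.0321]
```

View pics/w2.png

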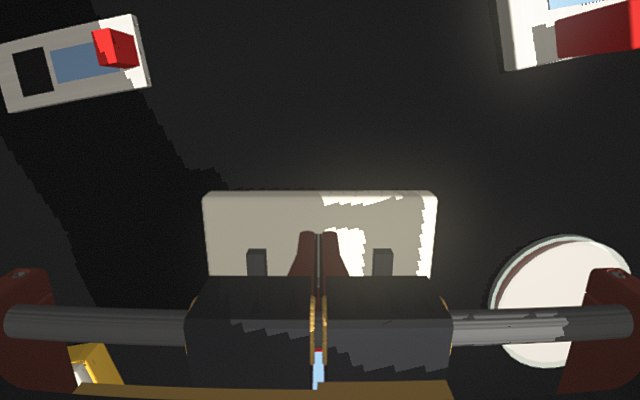

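The shut fingers at (319,255) stand behind the tab, centred between the rail ends at (257,262) and (383,262). Pushing can start.

>>> apply_moves:
  slide:
    - [-0.003,0,0]
    - [-0.006,0,0]
    - [-0.009,0,0]
    - [-0.012,0,0]
    - [-0.014,0,0]
    - [-0.016,0,0]
    - [-0.018,0,0]
    - [-0.02,0,0]
    - [-0.022,0,0]
    - [-0.024,0,0]
    - [-0.026,0,0]
    - [-0.028,0,0]
    - [-0.03,0,0]
    - [-0.032,0,0]
    - [-0.034,0,0]
    - [-0.036,0,0]
    - [-0.038,0,0]
    - [-0.04,0,0]
  yaw: [0,0,0,0,0,0,0,0,0,0,0,0,0,0,0,0,0,0]

```text
time: 6.88
tool_pos: [0.4872, -0.0152, 0.0367]
orientation: [0.137, 0.991, 0.0, -0.0]
ft_force: [-1.7, 0.6, -0.1]
opening: 0.003
finger_force: 0.4
```

```bash
python3 - <<'E'
from h import *
st()
E
```

```text
t 6.88 stage xy [-0.0577 -0.0008] z 0.0367 yawerr -0.0028 F [-1.77  0.1 ] -0.08 M [0.024 0.177 0.037] open 0.003
```

>>> apply_moves:
  slide:
    - [-0.002,0,0]
    - [-0.004,0,0]
    - [-0.006,0,0]
    - [-0.008,0,0]
    - [-0.009,0,0]
    - [-0.01,0,0]
    - [-0.011,0,0]
    - [-0.012,0,0]
    - [-0.013,0,0]
  yaw: [0,0,0,0,0,0,0,0,0]

```text
time: 8.0
tool_pos: [0.4995, -0.0187, 0.0366]
orientation: [0.137, 0.991, 0.0, -0.0]
ft_force: [-2.4, 0.3, 2.4]
opening: 0.003
finger_force: 1.3
```

>>> apply_moves:
  slide:
    - [-0.0005,0,0]
    - [-0.001,0,0]
    - [-0.0015,0,0]
    - [-0.002,0,0]
  yaw: [0,0,0,0]

```text
time: 8.5
tool_pos: [0.5016, -0.0193, 0.0366]
orientation: [0.137, 0.991, -0.0, 0.0]
ft_force: [-2.1, 1.2, 1.3]
opening: 0.008
finger_force: 0.8
```

```bash
python3 - <<'E'
from h import *
st()
E
```

```text
t 8.5 stage xy [-0.0427 -0.0008] z 0.0366 yawerr -0.0028 F [-2.36  0.56] 1.27 M [ 0.019  0.289 -0.053] open 0.008
```

>>> apply_moves:
  slide:
    - [-0.0005,0,0]
    - [-0.001,0,0]
    - [-0.0015,0,0]
  yaw: [0,0,0]

```text
time: 8.88
tool_pos: [0.5031, -0.0197, 0.0366]
orientation: [0.137, 0.991, 0.0, 0.0]
ft_force: [-1.9, 0.8, 1.3]
opening: 0.004
finger_force: 0.9
```

>>> apply_moves:
  slide:
    - [-0.0005,0,0]
    - [-0.001,0,0]
  yaw: [0,0]

```text
time: 9.12
tool_pos: [0.5039, -0.0199, 0.0366]
orientation: [0.137, 0.991, 0.0, -0.0]
ft_force: [-2.8, -0.2, 2.3]
opening: 0.008
finger_force: 1.2
```

>>> apply_moves:
  slide:
    - [-0.0005,0,0]
    - [-0.001,0,0]
  yaw: [0,0]

```text
time: 9.38
tool_pos: [0.5041, -0.02, 0.0365]
orientation: [0.137, 0.991, 0.0, -0.001]
ft_force: [-5.9, 0.9, 4.7]
opening: 0.004
finger_force: 3.1
```

>>> apply_moves:
  slide:
    - [-0.0005,0,0]
    - [-0.001,0,0]
  yaw: [0,0]

```text
time: 9.62
tool_pos: [0.5041, -0.02, 0.0364]
orientation: [0.137, 0.991, 0.0, -0.002]
ft_force: [-8.6, 2.5, 7.2]
opening: 0.002
finger_force: 4.5
```

The carrier has stalled at the expected home position with about 9 N on the tool. Next I back off, rise, and look from above the knob.

>>> apply_moves:
  slide:
    - [0.005,0,0]
    - [0.02,0,0]
    - [0.025,0,-0.02]
    - [0.02,0,-0.07]
    - [0.01,0,-0.12]
    - [0,0,-0.17]
    - [-0.01,0,-0.2]
    - [-0.01,0,-0.21]
  yaw: [0,0,0,0,0,0,0,0]

```text
time: 10.62
tool_pos: [0.5163, -0.0232, 0.2481]
orientation: [0.137, 0.991, 0.001, 0.002]
ft_force: [0.5, -0.1, -0.5]
opening: 0.007
finger_force: 0.0
```

>>> apply_moves:
  slide:
    - [-0.04,0,0]
    - [-0.07,0.001,0]
    - [-0.089,0.001,0]
    - [-0.089,0.001,0]
    - [-0.089,0.001,0]
    - [-0.089,0.001,0]
  yaw: [0,0,0,0,0,0]
  claw: 1

```text
time: 11.38
tool_pos: [0.6006, -0.0461, 0.2465]
orientation: [0.137, 0.991, 0.0, -0.0]
ft_force: [0.6, -0.7, 0.3]
opening: 0.652
finger_force: 0.0
```

```bash
python3 - <<'E'
from h import *
st();c=cam("wrist");p,d=shot("wrist","w3")
cv2.imwrite("pics/w3c.png",cv2.resize(p[20:270,200:440,::-1],None,fx=2.4,fy=2.4,interpolation=2))
h=cv2.cvtColor(p,cv2.COLOR_RGB2HSV)
def comp(M,name):
    n,l,s,ce=cv2.connectedComponentsWithStats(M.astype(np.uint8))
    for i in range(1,n):
        if s[i,4]>25 and 200<ce[i,0]<440 and ce[i,1]<300:
            v,u=np.nonzero(l==i);W=np.array([px("wrist",a,b,d[b,a],c) for a,b in zip(u,v)]);S=(W[:,:2]-C0)@RS
            print(name,s[i],np.percentile(S,[2,98],axis=0).round(4).tolist(),np.percentile(W[:,2],[2,50,98]).round(4))
            t=W[:,2]>np.percentile(W[:,2],98)-.004
            r=cv2.minAreaRect((S[t]*1000).astype(np.float32));print("   top rect",r)
comp((h[...,0]>105)&(h[...,0]<130)&(h[...,1]>170)&(h[...,2]>50),"blue")
comp((h[...,0]>4)&(h[...,0]<22)&(h[...,1]>150)&(h[...,2]>100),"orange")
comp(((h[...,0]<4)|(h[...,0]>172))&(h[...,1]>150)&(h[...,2]>90),"red")
E
```

```text
t 11.38 stage xy [0.0598 0.    ] z 0.2465 yawerr -0.0026 F [ 0.79 -0.54] 0.3 M [ 0.01  -0.025  0.013] open 0.652
orange [314 180   9   9  68] [[0.0559, -0.0051], [0.0632, 0.0019]] [0.105  0.1064 0.1083]
   top rect ((59.60865020751953, -1.6004228591918945), (7.048175811767578, 7.557868003845215), 89.9071273803711)
red [306  82  24  14 336] [[-0.0279, -0.0127], [-0.016, 0.0089]] [0.0607 0.0623 0.0639]
   top rect ((-21.711349487304688, -1.8577985763549805), (21.814552307128906, 12.467789649963379), 89.78009796142578)
```

View pics/w3c.png

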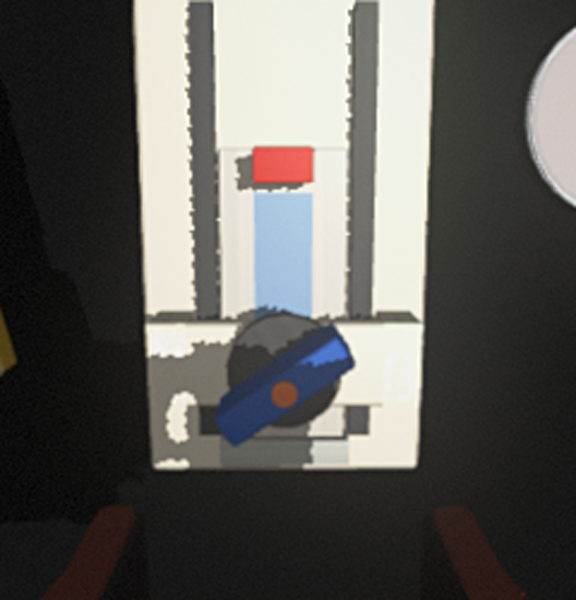

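The crop shows the tab at home (stage x −21.7 mm against −22 expected). The blue bar runs diagonally from crop (227,430) to (343,345), with the orange pin at crop (284,394), over the dark disc.

```bash
python3 - <<'E'
from h import *
s=read_state();print(s["qpos"].round(3));c=cam("wrist");p,d=shot("wrist","w4")
v,u=np.mgrid[140:230,270:370];u=u.ravel();v=v.ravel();dd=d[v,u]
W=np.array([px("wrist",a,b,z,c) for a,b,z in zip(u,v,dd)]);S=(W[:,:2]-C0)@RS
t=(W[:,2]>.1)&(W[:,2]<.112)
X=S[t];print(t.sum(),np.median(W[t,2]),cv2.minAreaRect((X*1000).astype(np.float32)),X.mean(0))
w,V=np.linalg.eigh(np.cov(X.T));print("bar angle in stage",np.arctan2(V[1,1],V[0,1]),np.sqrt(w*12))
o=(abs(S-X.mean(0)).max(1)<.0025)&t;print("pin z",W[o,2].mean(),W[o,2].std())
E
```

```text
[-0.378  0.376  0.507  1.649 -0.196  1.167  1.472]
976 0.10443170453103306 ((60.25299835205078, -1.4227542877197266), (14.388715744018555, 55.14939498901367), 34.99131774902344) [ 0.05946835 -0.00129133]
bar angle in stage 2.1769745446177553 [0.0141515  0.05471854]
pin z 0.10647358943194941 0.0006080356867832769
```

>>> apply_moves:
  slide:
    - [0,-0.001,0]
    - [0,-0.001,0]
    - [0,-0.001,0]
    - [0,-0.001,0.01]
    - [0,-0.001,0.02]
    - [0,-0.001,0.03]
    - [0,-0.001,0.04]
    - [0,-0.001,0.05]
    - [0,-0.001,0.06]
    - [0,-0.001,0.07]
    - [0,-0.001,0.08]
    - [0,-0.001,0.09]
    - [0,-0.001,0.1]
    - [0,-0.001,0.11]
    - [0,-0.001,0.11]
    - [0,-0.001,0.11]
  yaw: [-0.17,-0.34,-0.51,-0.68,-0.85,-1.02,-1.19,-1.36,-1.53,-1.7,-1.87,-2.04,-2.18,-2.18,-2.18,-2.18]
  claw: 1

```text
time: 13.48
tool_pos: [0.6008, -0.0477, 0.1364]
orientation: [0.814, -0.581, -0.0, 0.001]
ft_force: [0.3, -0.2, -0.1]
opening: 0.997
finger_force: 0.0
```

```bash
python3 - <<'E'
from h import *
st();print(read_state()["qpos"].round(3));c=cam("wrist");p,d=shot("wrist","w5")
E
```

```text
t 13.47 stage xy [ 0.0604 -0.0015] z 0.1364 yawerr 2.1738 F [ 0.34 -0.11] -0.09 M [0.065 0.097 0.032] open 0.997
[ 0.763  0.779 -1.192  1.692  0.768  1.221  2.854]
```

View pics/w5.png

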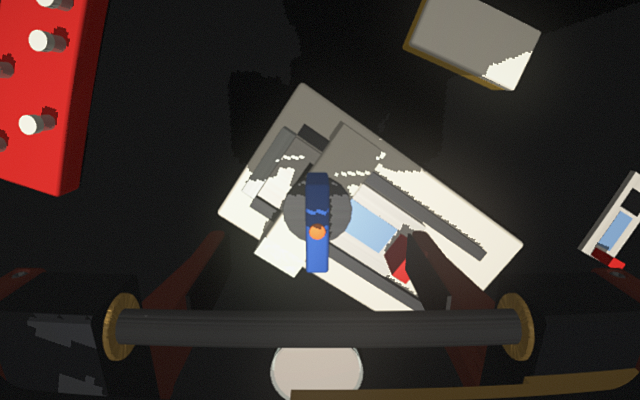

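The bar stands upright in the image at u≈318, between the fingers, with the pin at (317,232), so alignment is good. Joint 7 is close to its limit, though, so I'll use the equivalent grasp a half turn away, which leaves room for clockwise rotation.

>>> apply_moves:
  slide:
    - [0,0,0]
    - [0,0,0]
    - [0,0,0]
    - [0,0,0]
    - [0,0,0]
    - [0,0,0]
    - [0,0,0]
    - [0,0,0]
    - [0,0,0]
    - [0,0,0]
    - [0,0,0]
    - [0,0,0]
    - [0,0,0]
    - [0,0,0]
    - [0,0,0]
    - [0,0,0]
    - [0,0,0]
    - [0,0,0]
    - [0,0,0]
    - [0,0,0]
  yaw: [0.17,0.34,0.51,0.68,0.85,1.02,1.19,1.36,1.53,1.7,1.87,2.04,2.21,2.38,2.55,2.72,2.89,3.05,3.14,3.14]

```text
time: 16.02
tool_pos: [0.6023, -0.047, 0.1397]
orientation: [0.579, 0.815, 0.001, 0.003]
ft_force: [-0.3, -0.3, 1.0]
opening: 1.001
finger_force: 0.0
```

```bash
python3 - <<'E'
from h import *
st();print(read_state()["qpos"].round(3));c=cam("wrist");p,d=shot("wrist","w6")
h=cv2.cvtColor(p,cv2.COLOR_RGB2HSV)
M=((h[...,0]>105)&(h[...,0]<130)&(h[...,1]>150)&(h[...,2]>40)|(h[...,0]>4)&(h[...,0]<22)&(h[...,1]>150)&(h[...,2]>100))
M[:,:280]=0;M[:,360:]=0;v,u=np.nonzero(M)
W=np.array([px("wrist",a,b,d[b,a],c) for a,b in zip(u,v)]);S=(W[:,:2]-C0)@RS
t=(W[:,2]>.1)&(W[:,2]<.112);X=S[t];w,V=np.linalg.eigh(np.cov(X.T))
print(t.sum(),cv2.minAreaRect((X*1000).astype(np.float32)),"angle",np.arctan2(V[1,1],V[0,1]))
E
```

```text
t 16.02 stage xy [ 0.0617 -0.0004] z 0.1397 yawerr -0.9628 F [-0.18 -0.36] 0.97 M [-0.092  0.024  0.074] open 1.001
[ 0.353  0.503 -0.489  1.718  0.278  0.985  0.097]
1430 ((59.455013275146484, -1.1721363067626953), (13.189691543579102, 54.37669372558594), 35.227073669433594) angle 2.163440296332702
```

>>> apply_moves:
  slide:
    - [0,0,0.01]
    - [0,0,0.02]
    - [0,0,0.03]
    - [0,0,0.04]
    - [0,0,0.05]
    - [0,0,0.057]
    - [0,0,0.057]
    - [0,0,0.057]
  yaw: [0,0,0,0,0,0,0,0]

```text
time: 17.08
tool_pos: [0.6014, -0.0473, 0.0799]
orientation: [0.579, 0.815, 0.0, 0.0]
ft_force: [-0.6, 0.8, 0.5]
opening: 0.999
finger_force: 0.0
```

```bash
python3 - <<'E'
from h import *
st();s=read_state();p=RS.T@(s["tool_pos"][:2]-C0);a=2.179;e=np.array([.0598,-.0013])-p
print("tool dx,dy",e@[np.cos(a),np.sin(a)],e@[np.sin(a),-np.cos(a)],s["qpos"].round(3))
E
```

```text
t 17.07 stage xy [ 0.0609 -0.001 ] z 0.0799 yawerr -0.9627 F [-0.8   0.58] 0.48 M [-0.06   0.02  -0.009] open 0.999
tool dx,dy 0.0003611003321432886 -0.0011059491068849936 [ 0.337  0.575 -0.468  1.763  0.324  0.88   0.061]
```

Down 2 mm more, 1 mm sideways, and close.

>>> apply_moves:
  slide:
    - [0,-0.001,0.002]
    - [0,-0.001,0.002]
    - [0,-0.001,0.002]
    - [0,-0.001,0.002]
    - [0,-0.001,0.002]
    - [0,-0.001,0.002]
    - [0,-0.001,0.002]
    - [0,-0.001,0.002]
    - [0,-0.001,0.002]
    - [0,-0.001,0.002]
  yaw: [0,0,0,0,0,0,0,0,0,0]
  claw: 0

```text
time: 18.32
tool_pos: [0.6011, -0.0473, 0.0778]
orientation: [0.579, 0.815, 0.001, 0.001]
ft_force: [4.3, 1.6, -2.9]
opening: 0.159
finger_force: 30.0
```

```bash
python3 - <<'E'
from h import *
st();print(read_state()["finger_force"])
E
```

```text
t 18.32 stage xy [ 0.0606 -0.0011] z 0.0778 yawerr -0.9626 F [3.7  2.69] -2.95 M [ 0.253 -1.246  0.024] open 0.159
29.957553148269653
```

>>> apply_moves:
  slide:
    - [0,0.0005,0]
    - [0,0.0005,0]
    - [0,0.0005,0]
    - [0,0.0005,0]
    - [0,0.0005,0]
    - [0,0.0005,0]
    - [0,0.0005,0]
    - [0,0.0005,0]
    - [0,0.0005,0]
    - [0,0.0005,0]
    - [0,0.0005,0]
    - [0,0.0005,0]
  yaw: [0.1,0.2,0.3,0.4,0.5,0.6,0.7,0.8,0.9,1.0,1.1,1.2]

```text
time: 19.82
tool_pos: [0.6001, -0.0469, 0.0778]
orientation: [0.939, 0.345, -0.001, -0.001]
ft_force: [1.3, 1.5, 0.7]
opening: 0.156
finger_force: 30.0
```

```bash
python3 - <<'E'
from h import *
st();print(read_state()["finger_force"],read_state()["qpos"].round(3),read_state()["tau"].round(2))
E
```

```text
t 19.82 stage xy [ 0.0595 -0.0009] z 0.0778 yawerr -2.1655 F [0.87 1.78] 0.73 M [0.434 0.163 0.089] open 0.156
29.969548881053925 [ 0.125  0.536 -0.173  1.782  0.118  0.835 -0.971] [ 2.120e+00 -6.054e+01 -1.120e+00 -2.330e+01  6.700e-01  5.000e-02
  1.040e+00]
```

>>> apply_moves:
  slide:
    - [0,0,0]
    - [0,0,0]
  yaw: [0.05,0.1]

```text
time: 20.08
tool_pos: [0.6, -0.0468, 0.0778]
orientation: [0.954, 0.298, -0.001, -0.001]
ft_force: [-0.2, 2.0, 1.1]
opening: 0.158
finger_force: 30.0
```

>>> apply_moves:
  slide:
    - [0,0,0]
    - [0,0,0]
  yaw: [0.05,0.1]

```text
time: 20.32
tool_pos: [0.5999, -0.0467, 0.0778]
orientation: [0.968, 0.25, -0.001, -0.001]
ft_force: [-0.3, 2.0, 1.7]
opening: 0.155
finger_force: 30.0
```

```bash
python3 -c "
from h import *
st()"
```

```text
t 20.32 stage xy [ 0.0593 -0.0008] z 0.0778 yawerr -2.3638 F [-0.77  1.82] 1.66 M [0.52  0.207 0.145] open 0.155
```

>>> apply_moves:
  slide:
    - [0,0,0]
    - [0,0,0]
  yaw: [0.05,0.1]

```text
time: 20.58
tool_pos: [0.5999, -0.0466, 0.0778]
orientation: [0.979, 0.202, -0.001, -0.001]
ft_force: [-1.1, 3.0, 1.6]
opening: 0.159
finger_force: 30.0
```

```bash
python3 -c "
from h import *
st()"
```

```text
t 20.57 stage xy [ 0.0593 -0.0007] z 0.0778 yawerr -2.4637 F [-1.86  2.54] 1.57 M [0.602 0.238 0.085] open 0.159
```

>>> apply_moves:
  slide:
    - [0,0,0]
    - [0,0,0]
  yaw: [0.05,0.1]

```text
time: 20.82
tool_pos: [0.5999, -0.0465, 0.0778]
orientation: [0.988, 0.152, -0.001, -0.001]
ft_force: [-0.5, 2.1, 1.6]
opening: 0.164
finger_force: 30.0
```

```bash
python3 -c "
from h import *
st()"
```

```text
t 20.82 stage xy [ 0.0592 -0.0006] z 0.0778 yawerr -2.5637 F [-1.02  1.87] 1.56 M [0.667 0.264 0.056] open 0.164
```

>>> apply_moves:
  slide:
    - [0,0,0]
    - [0,0,0]
  yaw: [0.05,0.1]

```text
time: 21.08
tool_pos: [0.6, -0.0464, 0.0778]
orientation: [0.995, 0.103, -0.001, -0.001]
ft_force: [-0.7, 1.4, 2.2]
opening: 0.16
finger_force: 30.3
```

```bash
python3 -c "
from h import *
st()"
```

```text
t 21.07 stage xy [ 0.0593 -0.0005] z 0.0778 yawerr -2.6624 F [-1.09  1.19] 2.24 M [0.625 0.208 0.544] open 0.16
```

>>> apply_moves:
  slide:
    - [0,0,0]
    - [0,0,0]
  yaw: [0.05,0.1]

```text
time: 21.32
tool_pos: [0.6, -0.0463, 0.0778]
orientation: [0.999, 0.054, -0.001, -0.001]
ft_force: [-1.0, 2.7, 1.5]
opening: 0.163
finger_force: 30.3
```

```bash
python3 -c "
from h import *
st()"
```

```text
t 21.32 stage xy [ 0.0592 -0.0004] z 0.0778 yawerr -2.7622 F [-1.65  2.33] 1.54 M [0.609 0.231 0.634] open 0.163
```

>>> apply_moves:
  slide:
    - [0,0,0]
    - [0,0,0]
  yaw: [0.05,0.1]

```text
time: 21.58
tool_pos: [0.6, -0.0462, 0.0778]
orientation: [1.0, 0.004, -0.001, -0.001]
ft_force: [-0.4, 3.3, 1.8]
opening: 0.156
finger_force: 30.3
```

```bash
python3 -c "
from h import *
st()"
```

```text
t 21.57 stage xy [ 0.0592 -0.0003] z 0.0778 yawerr -2.8622 F [-1.26  3.12] 1.81 M [0.749 0.196 0.572] open 0.156
```

Slip began between 1.6 and 1.7 rad, where the torque jumped to about 0.55 N m. I'll add 0.2 rad, hold, release and rise.

>>> apply_moves:
  slide:
    - [0,0,0]
    - [0,0,0]
    - [0,0,0]
    - [0,0,0]
    - [0,0,0]
  yaw: [0.05,0.1,0.15,0.2,0.2]

```text
time: 22.2
tool_pos: [0.6, -0.046, 0.0778]
orientation: [0.995, -0.095, -0.001, -0.001]
ft_force: [-0.5, 4.5, 3.4]
opening: 0.159
finger_force: 30.2
```

>>> apply_moves:
  slide:
    - [0,0,0]
    - [0,0,0]
    - [0,0,0]
    - [0,0,0]
    - [0,0,0]
    - [0,0,0]
    - [0,0,0]
    - [0,0,-0.01]
    - [0,0,-0.03]
    - [0,0,-0.06]
    - [0,0,-0.1]
    - [0,0,-0.14]
    - [0,0,-0.17]
    - [0,0,-0.17]
    - [0,0,-0.17]
  yaw: [0,0,0,0,0,0,0,0,0,0,0,0,0,0,0]
  claw: 1

```text
time: 24.08
tool_pos: [0.6003, -0.0475, 0.2473]
orientation: [0.995, -0.096, -0.0, -0.0]
ft_force: [-0.3, -0.9, 0.1]
opening: 1.0
finger_force: 0.0
```

```bash
python3 - <<'E'
from h import *
st();c=cam("wrist");p,d=shot("wrist","w7")
h=cv2.cvtColor(p,cv2.COLOR_RGB2HSV)
B=(h[...,0]>105)&(h[...,0]<130)&(h[...,1]>150)&(h[...,2]>40);O=(h[...,0]>4)&(h[...,0]<22)&(h[...,1]>150)&(h[...,2]>60)
T=((h[...,0]<4)|(h[...,0]>172))&(h[...,1]>150)&(h[...,2]>60)
for n,M in (("bar",B),("pin",O),("tab",T)):
    v,u=np.nonzero(M&(d>0));W=np.array([px("wrist",a,b,d[b,a],c) for a,b in zip(u,v)]);S=(W[:,:2]-C0)@RS
    g=(abs(S-([-.022,0] if n=="tab" else [.06,0])).max(1)<.045)&(W[:,2]>(.055 if n=="tab" else .1));X=S[g]
    r=cv2.minAreaRect((X*1000).astype(np.float32));w,V=np.linalg.eigh(np.cov(X.T))
    print(n,g.sum(),r,"ang",np.arctan2(V[1,1],V[0,1]),"z",np.percentile(W[g,2],[5,50,80]).round(4),np.round([u[g].mean(),v[g].mean()]))
cv2.imwrite("pics/w7c.png",cv2.resize(p[60:300,180:460,::-1],None,fx=2.4,fy=2.4,interpolation=2))
E
```

```text
t 24.07 stage xy [ 0.0598 -0.0015] z 0.2473 yawerr -3.0628 F [-0.01 -0.99] 0.06 M [-0.016  0.188  0.009] open 1.0
bar 80 ((37.391632080078125, -5.605982303619385), (6.864168643951416, 11.388312339782715), 12.013068199157715) ang 1.873769584668409 z [0.1034 0.1045 0.105 ] [319. 207.]
pin 626 ((74.19496154785156, -1.0268936157226562), (34.68880081176758, 90.60073852539062), 4.139286041259766) ang 1.5926572544362727 z [0.3383 0.3529 0.3558] [351. 358.]
tab 237 ((-21.588336944580078, -1.9630060195922852), (22.3597412109375, 13.281189918518066), 88.46533203125) ang 1.5282897366356798 z [0.0611 0.0622 0.0628] [311. 247.]
```

View pics/w7c.png

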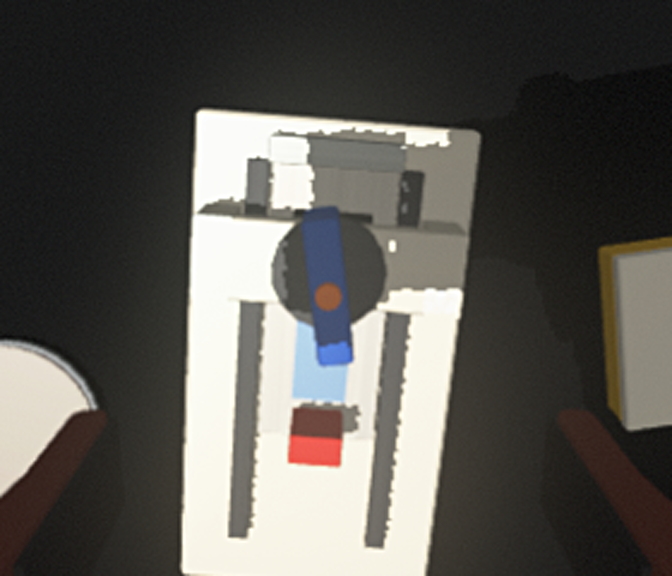

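The carrier is still at home, the bar is now almost along the channel, and the pin is at crop (328,296), which is image pixel (317,183). Next I measure the pin height from depth.

```bash
python3 - <<'E'
from h import *
c=cam("wrist");v,u=np.mgrid[135:225,285:350];u=u.ravel();v=v.ravel()
D=np.median([read_camera("wrist")[1] for _ in range(3)],0)
W=np.array([px("wrist",a,b,D[b,a],c) for a,b in zip(u,v)]);S=(W[:,:2]-C0)@RS
t=(W[:,2]>.1)&(W[:,2]<.12);X=S[t]
w,V=np.linalg.eigh(np.cov(X.T));print("bar",cv2.minAreaRect((X*1000).astype(np.float32)),np.arctan2(V[1,1],V[0,1]))
n=np.hypot(u-316.7,v-183)<3;f=t&(np.hypot(*(S-X.mean(0)).T)>.011)
print("pin z",W[n,2].mean(),W[n,2].std(),"bar top",np.median(W[f,2]),f.sum())
E
```

```text
bar ((59.70177459716797, -1.9291324615478516), (55.88789367675781, 13.95986270904541), 10.835799217224121) -2.9506722891387027
pin z 0.10943084837822369 0.00045559319840392855 bar top 0.10452504045342104 619
```

```bash
python3 -c "
from h import *
st();print(close_job())"
```

```text
t 24.27 stage xy [ 0.0597 -0.0015] z 0.2465 yawerr -3.0627 F [0.32 0.83] -0.37 M [-0.039  0.166 -0.04 ] open 0.996
the job is handed in; nothing more can be done
None
```

The job is handed in at about 24 s: the carrier is home against the stop (pushed with about 9 N) and the knob was turned to its slip, with the pin up about 2.9 mm. After release the knob stood about 0.1 rad behind the tool's turn; that could be play in the grip or a slight turn back, so I can't confirm the clamp's exact tightness.

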